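# Index the refill carousel and take off a flask's cap of unknown thread

### The arm

A 6-joint arm with a two-finger parallel gripper is mounted at the origin on the work surface. World frame = base frame: x ahead of the robot, y to its left, z up, the work surface at z = 0. Lengths are in mm, angles in rad, forces in N, time in s.
With the tool pointing down it reaches from about 250 to 775 mm from the base axis. Payload 4 kg.
Tool frame: the origin (TCP) lies at the very end of the fingers, on their centre line; the grasp point (between the pads) lies 19 mm behind it; z points along the fingers, y is the direction in which the jaws open and shut (so a half turn about z gives the same grasp; the last joint's range is limited). The gripper opens to 94 mm and grips with 3 to 60 N. Pads are 16 mm wide; open, the fingers measure 119 mm over their backs; the gripper's body (75 mm by 177 mm) begins 78 mm behind the grasp point.
Start: joints at [1.053, 0.087, 1.371, -0, 1.684, -0.103], TCP at [221.665, 503.373, 205.506] pointing down, gripper open.
Joint ranges: [-3.1, 3.1], [-0.76, 2.03], [0.27, 2.55], [-1.08, 4.22], [0.17, 2.65], [-2.57, 2.57]. Speed limits (rad/s): [2.79, 2.79, 3.14, 3.14, 3.14, 3.14].

### API

Orientations are given as a rotation vector (axis times angle).
In Python, from rig import * gives the robot as it stands. The module is installed in compiled form; this text tells all that it offers.
- The arm moves only by the tool drive_tool, never from a script. Its argument "steps" is one flat list of numbers, 5 for each row, row after row: the opening, from -1 (shut) to 1 (fully open), so that 0 is half open, then the shift along the tool's x, y, z in mm, then the turn about the tool's z in rad. A call has 1 to 12 rows; each row shifts and turns the pose as measured when the row begins, along the tool's axes as they then stand; what a row does not reach is not made up. A row lasts 1/8 s, in which the tool goes at most 62.5 mm and 10.7 degrees, less where a joint would pass 70% of its speed; a pose out of reach is approached as far as the arm can. A call with a gripper value outside its range is refused whole. The fingers move at their own pace and stop on an object; the grip force is fixed at half the most. Time passes only in rows, so rows that do not move let the fingers close. It gives the time, the measured TCP pose, the force and the opening at its end, in the units of the state.
- state(): the state, without advancing time (a new reading comes with each control period).
- capture(name): name is "side" or "top" or "wrist"; returns the picture (384x512x3 uint8, red, green, blue); there is no depth.
- camera_info(name): a dict with "fx", "fy", "cx", "cy" (pixels), "position" and "rotation" of the camera in the world. Camera axes: x right, y up, looking along -z (the intrinsics and any distortion apply to the point x, -y, -z); pixel columns grow to the right and rows downward; lengths in mm; the calibration is good to about 2 mm. A picture is of the moment at which its call begins: read the wrist's pose just before it. camera_info takes no time and is no camera call; for the wrist camera it gives the pose at the moment of the call.
- close_job(): hands the job in, once; it reports no verdict.
The state is a dict: "t": time; "joints": joint angles; "joint_velocities": joint speeds; "joint_efforts": joint torques, N m; "eef_pos": TCP position; "eef_rot": TCP orientation; "force": force on the tool from outside, world axes, zero at the start; "ft_torque": the same for the moment, N m; "gripper_width": opening from 0.0 (shut) to 1.0 (fully open).
Only numpy, scipy, OpenCV 4.12 (cv2) and the standard library are available. Lean on these libraries where they do the work, as an engineer would, in place of code of your own. Each camera call takes 0.05 s, during which the arm holds its last target.

### The job

Turn the bar carousel by its wooden centre handle, one click, so that the round flask comes to stand at the brass service post, then unscrew that flask's cap and lift it off. The thread may be left- or right-handed: feel which way it gives. Finish while holding the cap in the gripper, upright and well clear of the flask (at least 5 cm above its mouth); leave the square flask's cap on and do not push the cup, jug or jar about.

Things in the scene. Friction and masses are not known exactly. Their poses are not given: they have to be found in the camera images.
- stand: Fixed black round base of the carousel, 300 mm across, 28 mm high, on the counter; origin at its centre on the counter, z up. It does not turn. The carousel's axis is its z axis.
- carousel (a joint): Carousel angle on its base (rad), counter-clockwise from above positive, 0 at the start. A sprung detent clicks every 1.047 rad and pulls home from halfway (up to about 0.35 N m). Deck 314 mm across, top at 42 mm. Wells 115 mm from the axis: at 0 the round flask is on the base's -x side, the square one on +x, short tins up to 95 mm above the counter between.
- handle (a point): Centre of the top of the wooden handle on the carousel's axis, 215 mm above the counter. The handle is an upright bar 60 mm long (along this point's x), 18 mm thick (y), 40 mm tall, on a 20 mm post; it turns with the carousel. At carousel angle 0 its x axis is the base's x.
- neck_round (a point): Centre of the top of the round flask's neck (under the cap), 164 mm above the counter, 115 mm from the carousel's axis; turns with the carousel. The flask is a plain aluminium can 68 mm across.
- neck_square (a point): The same point of the square flask (body 60 by 60 mm), on the opposite side of the carousel.
- cap_1: Dark steel cap, one of two alike outside; either may sit on the round flask. Round skirt 44 mm across, 24 mm high; on its flat top an upright thumb bar 42 mm long (own x), 16 mm thick (y), 27 mm tall; about 80 g. Origin: centre of the skirt's underside, z up along the axis; seated, 20 mm below the neck's top point. For its hidden quarter-turn thread see cap_2.
- cap_2: The other cap, same look, size and origin. The two hidden threads are of opposite hand. From the start, the wrong way a cap comes up hard within about 0.15 rad (the twist then climbs past 0.25 N m); the right way it turns easily (under 0.1 N m) and lifts straight off once turned 0.9 to 1.7 rad (aim at 1.2). Before that it lifts only 2 mm.
- post: Fixed brass post, 75 mm high, 12 mm rod with a 20 mm ball on top; origin at its foot. It stands 195 mm from the carousel's axis, 60 degrees to one side of the base's -x direction. The round flask is at the post when in line between axis and post: carousel angle -1.047 if the post has positive y in the base's frame, +1.047 if negative.
- cup: White ceramic cup, 60 mm across, 55 mm high, standing loose on the opposite side from the post; leave it alone. Origin: centre of its underside.
- jug: Steel jug with a side handle, 84 mm across, 100 mm high, loose bystander to the left. Origin: centre of its underside.
- jar: Amber jar, 72 mm across, 120 mm high, loose bystander to the right. Origin: centre of its underside.
Mind the look-alikes: they are no part of the job. Several things look just like the post: the one meant starts nearest to the robot's base.

How it is judged:
By the outcome, as a careful person would: the job done as asked, in the order asked, and still so for the second after the job is handed in, while the arm keeps its last pose, push and grip.
It also fails if it takes over 51 s, if anything falls off the work surface, if the arm or the gripper's body presses on something with over 40 N, if the wrist force passes 120 N, or if a joint passes its speed limit or range.

## Working session

There is one attempt and no reset: what is moved stays moved. The work goes in short steps, Python scripts to look and compute and a tool call to move; the robot and the scene stay as the last step left them, time stands still between calls to the robot, and variables do not carry over. Pictures are saved under pics/ and viewed, and the job is handed in when it is done.

Besides the shell and the picture viewer there is one more tool, called after "Request:" as name(argument=value, ...) on one line, values as JSON. drive_tool: Moves the arm, as the interface text tells. Its arguments: {"type":"object","properties":{"steps":{"type":"array"}},"required":["steps"]}

```bash
mkdir -p pics; python3 - <<'E'
from rig import *
import cv2
print(state())
for n in("side","top","wrist"):
    print(n,camera_info(n))
    im=capture(n); cv2.imwrite(f"pics/a_{n}.png",im[:,:,::-1])
E
```

```text
{'t': 0.0, 'joints': array([ 1.05289284e+00,  8.79353553e-02,  1.37222774e+00, -1.24656553e-06,
        1.68358069e+00, -1.03099037e-01]), 'joint_velocities': array([ 0.00171759, -0.00144034,  0.00149189,  0.0005427 ,  0.00029355,
       -0.00108256]), 'joint_efforts': array([-9.74674276e-05, -3.40184712e+01, -3.02426684e+01,  7.18412362e-02,
        3.28742468e-02, -1.59885171e-04]), 'eef_pos': array([221.39301869, 502.88662521, 204.32835451]), 'eef_rot': array([-0.64677681, -3.07362197,  0.00321734]), 'force': array([ 0.13313169, -0.08731209,  0.54039673]), 'ft_torque': array([-0.0566938 , -0.00252289,  0.01922218]), 'gripper_width': 0.9983484275681367}
side {'fx': 441.2468540999307, 'fy': 441.2468540999307, 'cx': 256.1988379593622, 'cy': 184.10640904528844, 'position': array([  177.56982998, -1006.05008881,   820.00858585]), 'rotation': array([ 1.00453681, -0.18713916, -0.34575639])}
top {'fx': 384.22664138317725, 'fy': 384.22664138317725, 'cx': 244.51683485106895, 'cy': 190.18764134591152, 'position': array([ 396.18685645,   -5.59628329, 1411.19179379]), 'rotation': array([ 0.11839585, -0.10369044, -1.54926459])}
wrist {'fx': 344.04083260494934, 'fy': 344.04083260494934, 'cx': 251.49771727684845, 'cy': 187.76852012321936, 'position': array([151.8790817 , 534.56948059, 383.67583409]), 'rotation': array([-0.23606505, -0.15222356,  1.14925457])}
```

View pics/a_top.png

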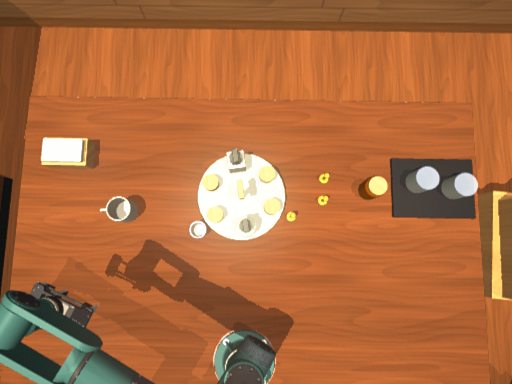

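View pics/a_side.png

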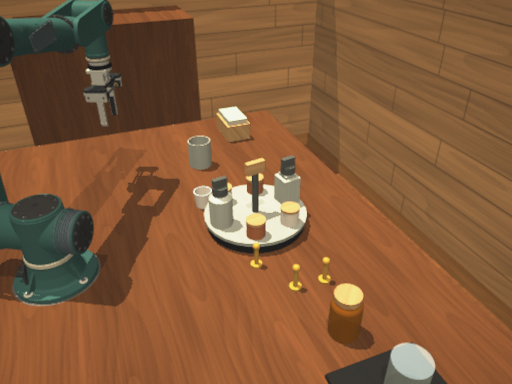

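```bash
python3 - <<'E'
import cv2
im=cv2.imread("pics/a_top.png")[140:250,180:340]
cv2.imwrite("pics/b.png",cv2.resize(im,None,fx=5,fy=5,interpolation=cv2.INTER_CUBIC))
im=cv2.imread("pics/a_side.png")[140:300,180:340]
cv2.imwrite("pics/c.png",cv2.resize(im,None,fx=3.7,fy=3.7,interpolation=cv2.INTER_CUBIC))
E
```

```text
(no output)
```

View pics/b.png

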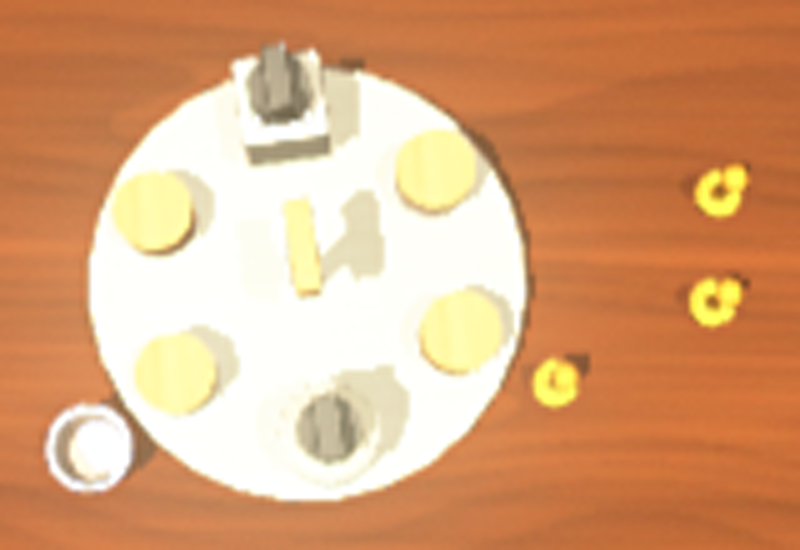

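View pics/c.png

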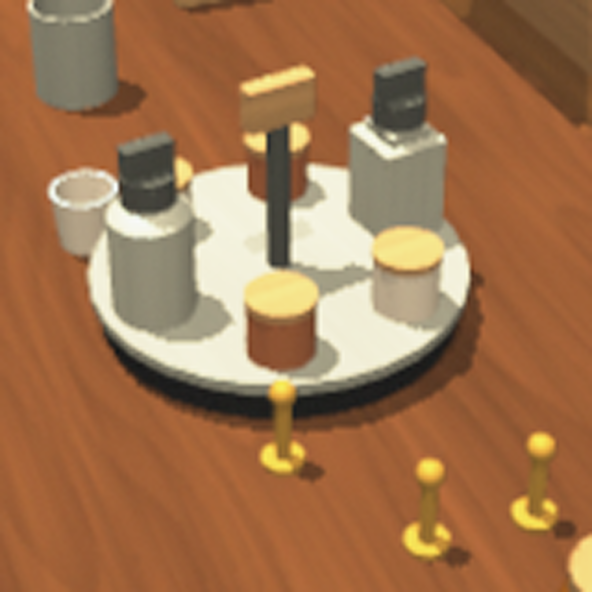

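```bash
cat > h.py <<'E'
import numpy as np
from scipy.spatial.transform import Rotation as R
def ray(ci,u,v):
    d=R.from_rotvec(ci["rotation"]).apply([(u-ci["cx"])/ci["fx"],-(v-ci["cy"])/ci["fy"],-1]); return np.array(ci["position"]),d
def atz(ci,u,v,z):
    p,d=ray(ci,u,v); return p+d*(z-p[2])/d[2]
def proj(ci,P):
    q=R.from_rotvec(ci["rotation"]).inv().apply(np.array(P)-ci["position"])
    return ci["cx"]+ci["fx"]*q[0]/-q[2], ci["cy"]-ci["fy"]*q[1]/-q[2]
E
python3 - <<'E'
from rig import *
from h import *
c=camera_info("top");s=camera_info("side")
print(camera_info("top"))
for n,u,v,z in [("handle",304,247,213),("h1",299,200,215),("h2",309,290,215),("deck",307.5,281,42),("capR",328,425,195),("capS",275,65,195),("post",560,378,65),("cup",90,447,55)]:
    print(n,atz(c,180+u/5,140+v/5,z).round(1))
for n,u,v,z in [("handle",279,88,215),("h1",241,100,215),("h2",315,78,215),("capR",147,145,195),("capS",400,67,195),("post",281,392,65),("deck",280,276,42)]:
    print(n,atz(s,180+u/3.7,140+v/3.7,z).round(1))
E
```

```text
{'fx': 384.22664138317725, 'fy': 384.22664138317725, 'cx': 244.51683485106895, 'cy': 190.18764134591152, 'position': array([ 396.18685645,   -5.59628329, 1411.19179379]), 'rotation': array([ 0.11839585, -0.10369044, -1.54926459])}
handle [569.4  19.1 213. ]
h1 [599.   22.8 215. ]
h2 [541.9  15.3 215. ]
deck [569.5  19.6  42. ]
capR [458.7   2.  195. ]
capS [690.9  40.7 195. ]
post [ 501.3 -159.1   65. ]
cup [447.3 170.   55. ]
handle [572.    4.9 215. ]
h1 [538.7  -1.6 215. ]
h2 [603.4   9.2 215. ]
capR [462.6  -5.6 195. ]
capS [687.7  34.  195. ]
post [ 507.5 -160.5   65. ]
deck [570.5   1.5  42. ]
```

```bash
cat >> h.py <<'E'
def plan(st,xyz,turn,n,round_=1):
    """tool-frame rows from state to world xyz with turn (tool z, + = cw)"""
    Rm=R.from_rotvec(st["eef_rot"]); d=(np.array(xyz)-st["eef_pos"])/n; out=[]
    for i in range(n):
        Ri=Rm*R.from_euler('z',turn*i/n); out.append([*Ri.inv().apply(d).round(round_),round(turn/n,4)])
    return out
def yaw(st):
    y=R.from_rotvec(st["eef_rot"]).as_matrix()[:,1]; return np.arctan2(y[1],y[0])
E
python3 - <<'E'
from rig import *
from h import *
for r in plan(state(),[560,19,290],2.58,14): print(r)
E
```

```text
[np.float64(-36.1), np.float64(-21.9), np.float64(-6.1), 0.1843]
[np.float64(-39.5), np.float64(-14.9), np.float64(-6.1), 0.1843]
[np.float64(-41.5), np.float64(-7.4), np.float64(-6.1), 0.1843]
[np.float64(-42.2), np.float64(0.3), np.float64(-6.1), 0.1843]
[np.float64(-41.4), np.float64(8.0), np.float64(-6.1), 0.1843]
[np.float64(-39.3), np.float64(15.5), np.float64(-6.1), 0.1843]
[np.float64(-35.8), np.float64(22.4), np.float64(-6.1), 0.1843]
[np.float64(-31.0), np.float64(28.6), np.float64(-6.1), 0.1843]
[np.float64(-25.3), np.float64(33.8), np.float64(-6.1), 0.1843]
[np.float64(-18.7), np.float64(37.8), np.float64(-6.1), 0.1843]
[np.float64(-11.4), np.float64(40.6), np.float64(-6.1), 0.1843]
[np.float64(-3.8), np.float64(42.0), np.float64(-6.1), 0.1843]
[np.float64(4.0), np.float64(42.0), np.float64(-6.1), 0.1843]
[np.float64(11.6), np.float64(40.6), np.float64(-6.1), 0.1843]
```

Request:
drive_tool(steps=[1,-36,-22,-9,0.184,1,-39.5,-15,-9,0.184,1,-41.5,-7.5,-9,0.184,1,-42,0,-9,0.184,1,-41.5,8,-8,0.184,1,-39,15.5,-8,0.184,1,-36,22.5,-6,0.184,1,-31,28.5,-6,0.184,1,-25.5,34,-5,0.184,1,-18.5,38,-5,0.184,1,-11.5,40.5,-5,0.184])

```text
t: 1.52
eef_pos: [484.3, 106.4, 281.5]
eef_rot: [2.966, 1.022, -0.013]
force: [-0.3, 0.6, -0.2]
gripper_width: 1.001
```

```bash
python3 - <<'E'
from rig import *
from h import *
s=state();print(s["t"],s["eef_pos"],yaw(s),s["joints"])
for r in plan(s,[560,19,290],1.42+yaw(s),6): print(*r)
E
```

```text
1.525 [484.26271275 106.36258817 281.47443744] -0.9070570507345928 [ 0.10602061 -0.03013833  1.34186957 -0.00615009  1.83724185  1.0114855 ]
1.0 19.2 -1.4 0.0855
2.6 19.1 -1.4 0.0855
4.2 18.8 -1.4 0.0855
5.8 18.4 -1.4 0.0855
7.4 17.8 -1.4 0.0855
8.9 17.1 -1.4 0.0855
```

Request:
drive_tool(steps=[0,2,38,-3,0.17,0,9,37,-3,0.17,0,15,34,-3,0.17,0,0,0,0,0])

```text
t: 2.02
eef_pos: [561.8, 15.8, 288.6]
eef_rot: [3.129, 0.207, -0.017]
force: [0.5, 0.9, -0.4]
gripper_width: 0.612
```

```bash
python3 - <<'E'
from rig import *
from h import *
import cv2,pickle
s=state();c=camera_info("wrist");im=capture("wrist")
print(s["t"],s["eef_pos"],yaw(s),s["joints"],c)
pickle.dump((s,c),open("w1.pkl","wb"))
cv2.imwrite("pics/w1.png",cv2.resize(im[:,:,::-1],(800,600),interpolation=cv2.INTER_CUBIC))
E
```

```text
2.025 [561.81888821  15.75588055 288.6467502 ] -1.4389622349568088 [-0.06840772  0.12199214  1.16949472 -0.00737358  1.85980627  1.36851456] {'fx': 344.04083260494934, 'fy': 344.04083260494934, 'cx': 251.49771727684845, 'cy': 187.76852012321936, 'position': array([639.01786493,  27.57991103, 467.01407967]), 'rotation': array([-0.22923829,  0.19367754, -1.42965272])}
```

View pics/w1.png

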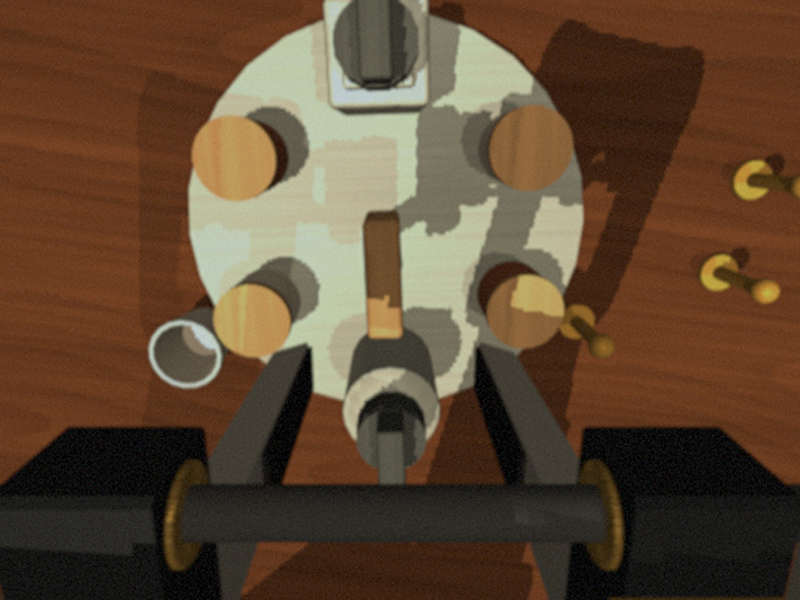

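```bash
python3 - <<'E'
from h import *
import pickle
s,c=pickle.load(open("w1.pkl","rb"))
f=lambda u,v,z:atz(c,u*.64,v*.64,z).round(1)
a=f(383,219,215);b=f(385.5,335,215);print(a,b,(a+b)/2,np.linalg.norm(a-b),np.arctan2(*(a-b)[1::-1]))
print("capR",f(391,405,195),f(391.5,483,195))
print("capS",f(374,78,195),f(372,0,195))
print("deck L/R",f(189,207,42),f(583,207,42),"tins",f(235,158,95),f(532,148,95),f(253,321,95),f(525,311,95))
print("post",f(601,346,65),f(577,321,2),"cup",f(186,353,55))
t=sum(f(*p,95) for p in [(235,158),(532,148),(253,321),(525,311)])/4;print(t)
E
```

```text
[604.   26.4 215. ] [546.9  17.8 215. ] [575.45  22.1  215.  ] 57.744004017733324 0.14948936524621834
capR [498.8   8.7 195. ] [449.    1.8 195. ]
capS [666.7  38.9 195. ] [699.5  43.9 195. ]
deck L/R [569.4 177.6  42. ] [ 610.  -129.3   42. ] tins [614.9 129.4  95. ] [647.5 -67.   95. ] [501.2 110.3  95. ] [534.6 -84.9  95. ]
post [ 505.2 -160.2   65. ] [ 505.2 -162.1    2. ] cup [451.6 171.9  55. ]
[574.55  21.95  95.  ]
```

Request:
drive_tool(steps=[0,6,-2,25,-0.02,0,6,-2,35,0,0,0,0,35,0,0,0,0,15,0])

```text
t: 2.58
eef_pos: [570.0, 26.6, 178.6]
eef_rot: [3.127, 0.26, -0.01]
force: [0.5, 0.2, -1.0]
gripper_width: 0.502
```

```bash
python3 - <<'E'
from rig import *
from h import *
import cv2
s=state();print(s["t"],s["eef_pos"],yaw(s),s["joints"],s["force"],s["gripper_width"])
im=capture("wrist")
cv2.imwrite("pics/w2.png",im[:,:,::-1])
E
```

```text
2.575 [569.99474361  26.58848432 178.63198207] -1.4050335378298762 [-0.05014321  0.14449864  1.36058422 -0.00421901  1.64233452  1.35461045] [ 0.5419834   0.18664853 -1.03563107] 0.5018210809953587
```

View pics/w2.png

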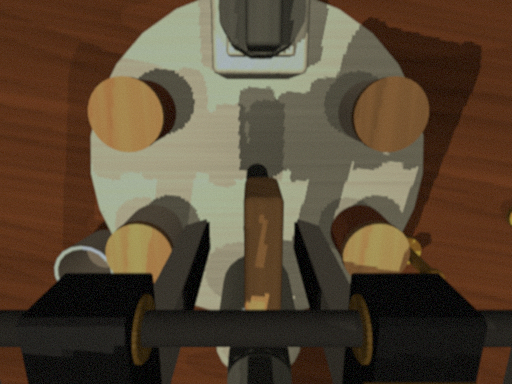

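Request:
drive_tool(steps=[0,2,5.5,0,0.015,0,0,0,0,0])

```text
t: 2.88
eef_pos: [573.1, 21.9, 179.8]
eef_rot: [3.129, 0.237, -0.008]
force: [-0.7, -0.2, -0.3]
gripper_width: 0.498
```

```bash
python3 - <<'E'
from rig import *
from h import *
s=state();print(s["t"],s["eef_pos"],yaw(s),s["force"],s["gripper_width"])
E
```

```text
2.875 [573.14680542  21.87525417 179.7873007 ] -1.4195206562803897 [-0.70531546 -0.15787888 -0.31977882] 0.49839823579017
```

Request:
drive_tool(steps=[-1,0,0,0,0,-1,0,0,0,0,-1,0,0,0,0,-1,0,0,0,0])

```text
t: 3.38
eef_pos: [574.6, 22.0, 183.1]
eef_rot: [3.129, 0.238, 0.001]
force: [0.3, -0.8, -0.5]
gripper_width: 0.191
```

```bash
python3 - <<'E'
from rig import *
from h import *
s=state();print(s["t"],s["eef_pos"],yaw(s),s["force"],s["ft_torque"],s["gripper_width"])
E
```

```text
3.375 [574.64133762  21.99216177 183.07433649] -1.4189751023715407 [ 0.29443814 -0.81986215 -0.53147787] [0.32425367 0.16545825 0.15410209] 0.19125401727855487
```

Request:
drive_tool(steps=[-1,0,0,0,-0.1,-1,0,0,0,-0.15,-1,0,0,0,-0.15])

```text
t: 3.75
eef_pos: [571.2, 21.4, 183.2]
eef_rot: [3.02, 0.86, -0.013]
force: [-5.7, 0.4, 4.1]
gripper_width: 0.251
```

```bash
python3 - <<'E'
from rig import *
from h import *
s=state();print(s["t"],s["eef_pos"],yaw(s),s["force"],s["ft_torque"],s["gripper_width"])
E
```

```text
3.75 [571.17352121  21.38636723 183.15238471] -1.0156929743068042 [-5.6839665   0.43325486  4.1101696 ] [-0.02535431  1.16067175 -1.23791908] 0.2512830667057413
```

```bash
python3 - <<'E'
from rig import *
import cv2
im=capture("wrist")
cv2.imwrite("pics/w3.png",im[:,:,::-1])
E
```

```text
(no output)
```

View pics/w3.png

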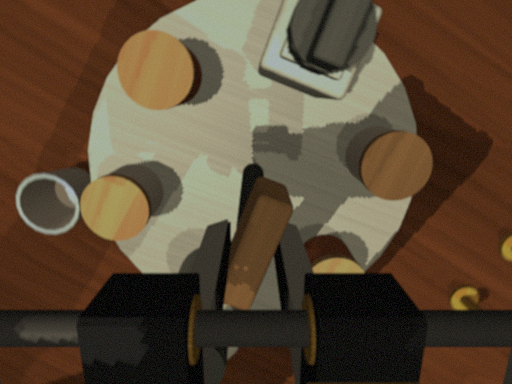

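Request:
drive_tool(steps=[-0.2,0,0,0,0.1,-0.2,0,0,0,0.15,-0.2,0,0,0,0.15,-0.2,-10,0,0,0,-0.2,-10,0,0,0])

```text
t: 4.42
eef_pos: [551.1, 17.8, 182.9]
eef_rot: [3.129, 0.226, -0.011]
force: [0.8, 0.5, -0.6]
gripper_width: 0.4
```

```bash
python3 - <<'E'
from rig import *
from h import *
import cv2
s=state();print(s["t"],s["eef_pos"],yaw(s),s["force"],s["ft_torque"],s["gripper_width"])
im=capture("wrist")
cv2.imwrite("pics/w4.png",im[:,:,::-1])
E
```

```text
4.425 [551.08719351  17.84981584 182.85471228] -1.426730153551057 [ 0.78311563  0.4581791  -0.63408955] [-0.05154107  0.14098876  0.00483879] 0.40043250316834805
```

View pics/w4.png

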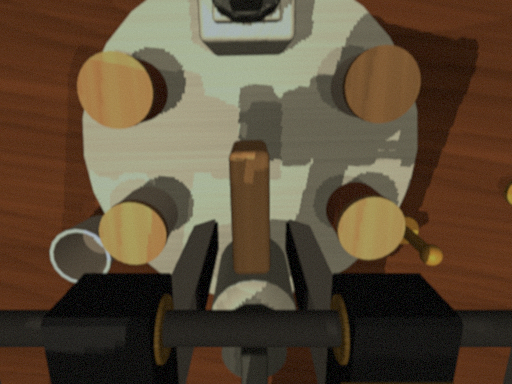

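Request:
drive_tool(steps=[-1,1,0,0,0,-1,0,0,0,0,-1,0,0,0,0,-1,0,3.5,0,-0.15,-1,0.3,3.5,0,-0.15])

```text
t: 5.1
eef_pos: [552.0, 17.8, 183.4]
eef_rot: [-3.05, -0.707, 0.009]
force: [-5.0, 7.7, 2.3]
gripper_width: 0.225
```

```bash
python3 - <<'E'
from rig import *
from h import *
import cv2
s=state();print(s["t"],s["eef_pos"],yaw(s),s["force"],s["ft_torque"],s["gripper_width"])
im=capture("wrist")
cv2.imwrite("pics/w5.png",im[:,:,::-1])
E
```

```text
5.1 [552.02988443  17.78022493 183.4428117 ] -1.1153733131058199 [-5.0407233   7.74817993  2.32443157] [ 1.08041599  0.91888172 -0.81233609] 0.2251675360895301
```

View pics/w5.png

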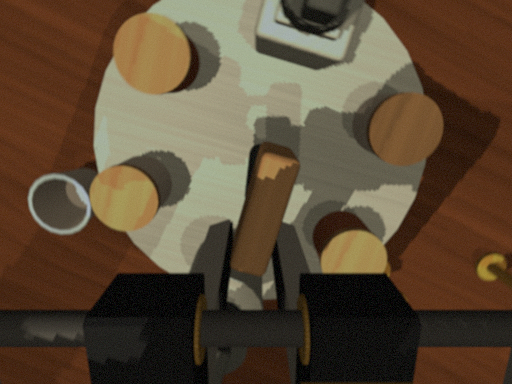

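Request:
drive_tool(steps=[-1,1,9,0,0.05,-1,1,9,0,0])

```text
t: 5.4
eef_pos: [551.5, 18.2, 183.1]
eef_rot: [-3.028, -0.643, 0.037]
force: [-13.3, 19.5, 6.6]
gripper_width: 0.222
```

```bash
python3 - <<'E'
from rig import *
from h import *
s=state();print(s["t"],s["eef_pos"],yaw(s),s["force"],s["ft_torque"],s["gripper_width"])
E
```

```text
5.4 [551.53461457  18.17861392 183.07779162] -1.1525488701856095 [-13.32369119  19.50757972   6.57556513] [ 2.77612856  2.14603297 -0.2827619 ] 0.22225941055432927
```

Request:
drive_tool(steps=[-1,3,13,0,0])

```text
t: 5.52
eef_pos: [551.5, 18.4, 182.7]
eef_rot: [-3.001, -0.651, 0.06]
force: [-24.9, 27.8, 11.6]
gripper_width: 0.229
```

```bash
python3 - <<'E'
from rig import *
from h import *
import cv2
s=state();print(s["t"],s["eef_pos"],yaw(s),s["force"],s["ft_torque"],s["gripper_width"],s["joints"])
im=capture("wrist")
cv2.imwrite("pics/w6.png",im[:,:,::-1])
cv2.imwrite("pics/s6.png",capture("side")[140:300,150:350,::-1].repeat(4,0).repeat(4,1)[:600])
E
```

```text
5.525 [551.46049589  18.3950429  182.69131307] -1.1447272017478882 [-24.92488817  27.83546118  11.59942769] [ 4.33041055  4.3757694  -0.21230221] 0.22905801328990064 [-0.10438791  0.13735229  1.36280933  0.05512077  1.70009825  1.04495779]
```

View pics/w6.png

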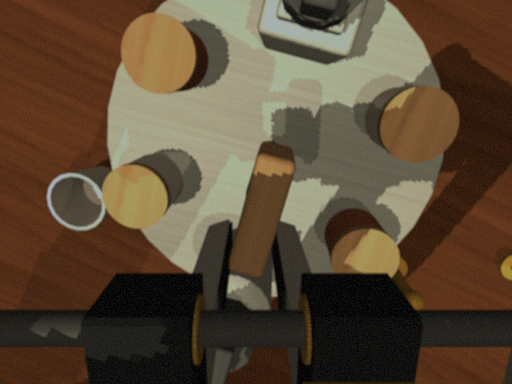

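View pics/s6.png

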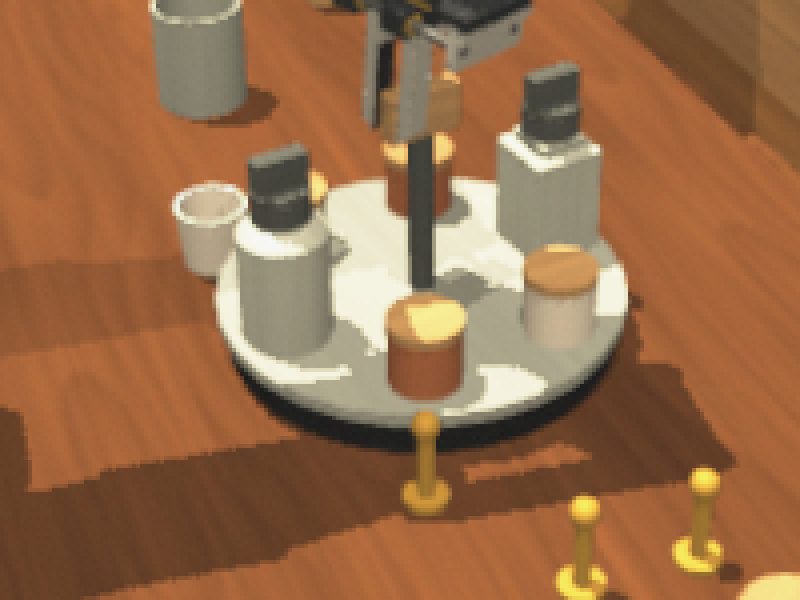

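```bash
python3 - <<'E'
from rig import *
from h import *
import cv2
a=cv2.imread("pics/a_side.png"); b=capture("side")[:,:,::-1].copy(); cv2.imwrite("pics/s7.png",b)
for n,(x0,y0,x1,y1) in dict(round=(208,176,232,203),sq=(279,155,300,185),tin=(245,212,268,240),jug=(188,136,212,168),post=(248,240,262,268)).items():
    r=cv2.matchTemplate(b[y0-8:y1+8,x0-8:x1+8],a[y0:y1,x0:x1],cv2.TM_CCOEFF_NORMED)
    _,m,_,l=cv2.minMaxLoc(r); print(n,m,l[0]-8,l[1]-8)
s=state();print(s["t"],s["eef_pos"],s["force"],s["joint_efforts"])
E
```

```text
round 0.9939014911651611 0 0
sq 0.9892836213111877 0 0
tin 0.8768472671508789 0 0
jug 0.9990426301956177 0 0
post 0.9128696322441101 0 0
5.675 [551.43010867  18.42546896 182.5863545 ] [-20.78441912  24.58802653  10.06443642] [-13.6840412  -28.79048467 -34.32393551  -6.56147629  -7.442687
  -0.23505036]
```

Request:
drive_tool(steps=[-0.4,0,-6,0,0.1,-0.4,0,0,0,0])

```text
t: 5.92
eef_pos: [550.9, 21.9, 182.9]
eef_rot: [-3.041, -0.497, 0.059]
force: [-0.5, -0.2, 0.1]
gripper_width: 0.3
```

```bash
cat >> h.py <<'E'
def rep(s):
    M=R.from_rotvec(s["eef_rot"]).as_matrix()
    print("t",round(s["t"],3),"pos",s["eef_pos"].round(1),"yaw",round(float(yaw(s)),3),"z",M[:,2].round(3),"F",s["force"].round(1),"T",s["ft_torque"].round(2),"w",round(s["gripper_width"],3),"q",s["joints"].round(3))
E
python3 - <<'E'
from rig import *
from h import *
import cv2
rep(state())
cv2.imwrite("pics/w7.png",capture("wrist")[:,:,::-1])
cv2.imwrite("pics/t7.png",cv2.resize(capture("top")[140:250,180:340,::-1],None,fx=5,fy=5,interpolation=cv2.INTER_CUBIC))
E
```

```text
t 5.925 pos [550.9  21.9 182.9] yaw -1.248 z [-0.047  0.052 -0.998] F [-0.5 -0.2  0.1] T [-0.06  0.17  0.02] w 0.3 q [-0.094  0.132  1.368  0.048  1.694  1.158]
```

View pics/w7.png

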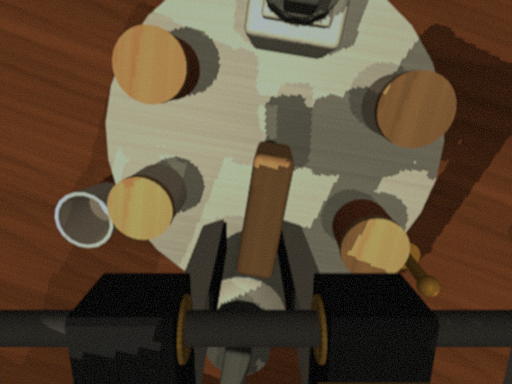

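View pics/t7.png

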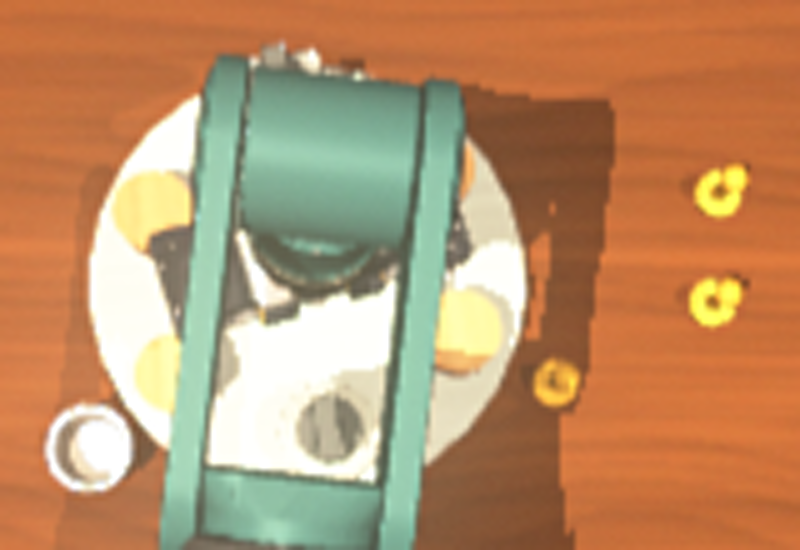

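Request:
drive_tool(steps=[-0.2,0,3,0,0.17,-0.2,15,0,0,0,-0.2,15,0,0,0,-0.2,13,0,0,0])

```text
t: 6.52
eef_pos: [596.9, 26.8, 181.0]
eef_rot: [-3.071, -0.242, 0.066]
force: [-0.6, 0.1, -0.7]
gripper_width: 0.394
```

```bash
python3 - <<'E'
from rig import *
from h import *
import cv2
rep(state())
cv2.imwrite("pics/w8.png",capture("wrist")[:,:,::-1])
E
```

```text
t 6.525 pos [596.9  26.8 181. ] yaw -1.415 z [-0.048  0.056 -0.997] F [-0.6  0.1 -0.7] T [-0.02  0.11  0.02] w 0.394 q [-0.081  0.235  1.252  0.053  1.706  1.338]
```

View pics/w8.png

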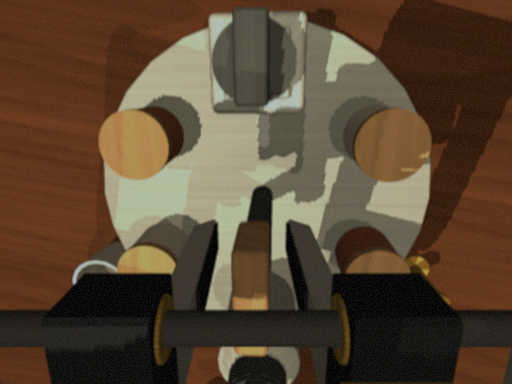

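Request:
drive_tool(steps=[-1,0,0,0,0,-1,0,0,0,0,-1,0,0,0,0,-1,-2,-12,0,0])

```text
t: 7.08
eef_pos: [598.3, 27.1, 179.7]
eef_rot: [-3.097, -0.235, 0.055]
force: [14.8, -36.1, -11.5]
gripper_width: 0.195
```

```bash
python3 - <<'E'
from rig import *
from h import *
rep(state())
E
```

```text
t 7.075 pos [598.3  27.1 179.7] yaw -1.42 z [-0.038  0.032 -0.999] F [ 14.8 -36.1 -11.5] T [-7.32 -2.87  0.38] w 0.195 q [-0.067  0.231  1.258  0.03   1.692  1.356]
```

Request:
drive_tool(steps=[-1,-2,-14,0,0])

```text
t: 7.2
eef_pos: [598.5, 26.5, 179.5]
eef_rot: [-3.126, -0.221, 0.043]
force: [12.2, -32.6, -6.0]
gripper_width: 0.195
```

```bash
python3 - <<'E'
from rig import *
from h import *
import cv2
rep(state())
cv2.imwrite("pics/w9.png",capture("wrist")[:,:,::-1])
rep(state())
E
```

```text
t 7.2 pos [598.5  26.5 179.5] yaw -1.43 z [-0.028  0.005 -1.   ] F [ 12.2 -32.6  -6. ] T [-6.12 -1.87  0.42] w 0.195 q [-0.052  0.224  1.266  0.004  1.679  1.378]
t 7.25 pos [598.5  26.5 179.5] yaw -1.43 z [-0.027  0.004 -1.   ] F [ 12.5 -30.7  -7.9] T [-5.98 -1.96  0.39] w 0.192 q [-0.052  0.224  1.267  0.002  1.679  1.378]
```

View pics/w9.png

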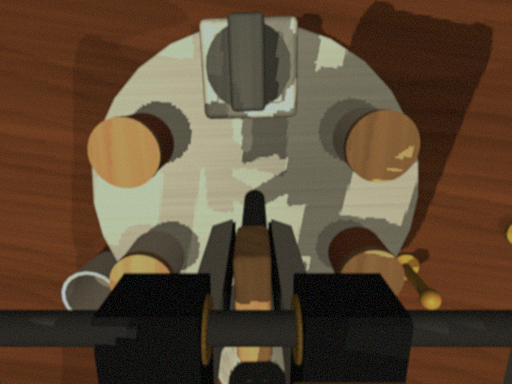

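Request:
drive_tool(steps=[0.06,0,1,0,0,0.06,0,0,0,0,0.06,0,0,-25,0,0.06,0,0,-25,0,0.06,-13,0.5,0,-0.1,0.06,-12,-1,0,-0.15,0.06,0,0,0,-0.15,0.06,0,0,0,-0.13])

```text
t: 8.25
eef_pos: [571.5, 25.8, 233.7]
eef_rot: [-2.935, -1.061, 0.036]
force: [0.4, -0.1, -0.5]
gripper_width: 0.53
```

```bash
python3 - <<'E'
from rig import *
from h import *
import cv2
rep(state())
cv2.imwrite("pics/w10.png",capture("wrist")[:,:,::-1])
for r in plan(state(),[573,22,183],0,2):print(*r)
E
```

```text
t 8.25 pos [571.5  25.8 233.7] yaw -0.877 z [-0.029  0.011 -1.   ] F [ 0.4 -0.1 -0.5] T [-0.05  0.05  0.02] w 0.53 q [-0.06   0.156  1.24   0.01   1.775  0.819]
-0.3 2.6 25.3 0.0
-0.3 2.6 25.3 0.0
```

View pics/w10.png

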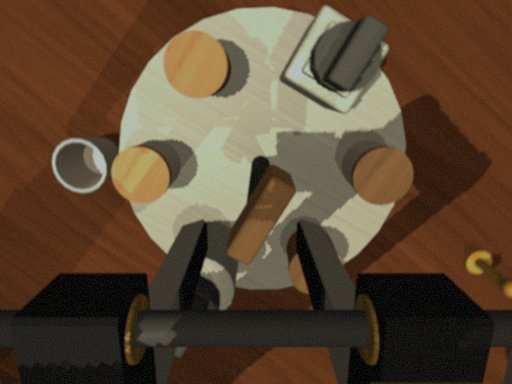

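Request:
drive_tool(steps=[0.06,0,2.5,16,0,0.06,0,2.5,18,0,0.06,0,0,18,0])

```text
t: 8.68
eef_pos: [573.4, 24.0, 179.5]
eef_rot: [-2.935, -1.061, 0.033]
force: [-0.2, -0.5, 0.1]
gripper_width: 0.533
```

```bash
python3 - <<'E'
from rig import *
from h import *
rep(state())
for r in plan(state(),[573,22,183],0,1):print(*r)
E
```

```text
t 8.675 pos [573.4  24.  179.5] yaw -0.877 z [-0.027  0.012 -1.   ] F [-0.2 -0.5  0.1] T [-0.09  0.1   0.01] w 0.533 q [-0.064  0.167  1.333  0.011  1.669  0.814]
-1.6 1.2 -3.5 0.0
```

Now twist CCW like a wrench, checking for give.

Request:
drive_tool(steps=[0.06,-1.5,1.2,-2,-0.15,0.06,0,0,0,-0.15,0.06,0,0,0,-0.15])

```text
t: 9.05
eef_pos: [570.2, 21.5, 174.2]
eef_rot: [-2.609, -1.694, 0.039]
force: [-0.6, -0.3, 5.8]
gripper_width: 0.532
```

```bash
python3 - <<'E'
from rig import *
from h import *
import cv2
rep(state())
cv2.imwrite("pics/w11.png",capture("wrist")[:,:,::-1])
E
```

```text
t 9.05 pos [570.2  21.5 174.2] yaw -0.419 z [-0.037  0.012 -0.999] F [-0.6 -0.3  5.8] T [-0.6   0.3  -1.14] w 0.532 q [-0.068  0.17   1.341  0.01   1.669  0.352]
```

View pics/w11.png

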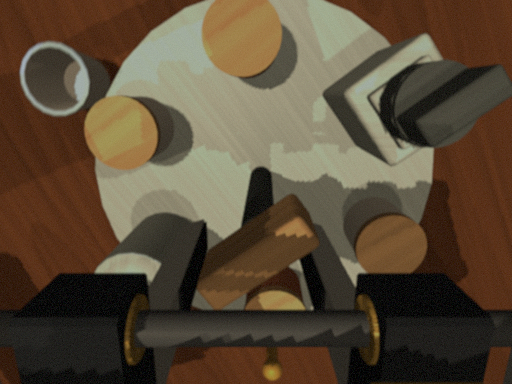

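Request:
drive_tool(steps=[0.06,0,0,-2,-0.18])

```text
t: 9.22
eef_pos: [569.9, 20.6, 174.1]
eef_rot: [-2.44, -1.926, 0.037]
force: [2.0, -1.5, -3.5]
gripper_width: 0.533
```

```bash
python3 - <<'E'
from rig import *
from h import *
import cv2
rep(state()); print(state()["joint_efforts"])
a=cv2.imread("pics/a_side.png"); b=capture("side")[:,:,::-1].copy()
for n,(x0,y0,x1,y1) in dict(round=(208,176,232,203),sq=(279,155,300,185)).items():
    r=cv2.matchTemplate(b[y0-20:y1+20,x0-20:x1+20],a[y0:y1,x0:x1],cv2.TM_CCOEFF_NORMED)
    _,m,_,l=cv2.minMaxLoc(r); print(n,m,l[0]-20,l[1]-20)
E
```

```text
t 9.225 pos [569.9  20.6 174.1] yaw -0.234 z [-0.039  0.011 -0.999] F [ 2.  -1.5 -3.5] T [-0.62 -0.38 -0.6 ] w 0.533 q [-0.068  0.171  1.34   0.008  1.671  0.167]
[  1.78934254 -39.09950852 -30.74317932   1.02998067   0.87747557
   0.54438449]
round 0.8243585824966431 5 4
sq 0.9288107752799988 -6 -4
```

Request:
drive_tool(steps=[0.06,0,0,-2,-0.18,0.06,0,0,-2,-0.18])

```text
t: 9.52
eef_pos: [570.2, 19.1, 174.4]
eef_rot: [-2.047, -2.334, 0.031]
force: [3.5, -0.4, -3.0]
gripper_width: 0.529
```

```bash
python3 - <<'E'
from rig import *
from h import *
import cv2
rep(state())
cv2.imwrite("pics/w12.png",capture("wrist")[:,:,::-1])
E
```

```text
t 9.525 pos [570.2  19.1 174.4] yaw 0.131 z [-0.041  0.009 -0.999] F [ 3.5 -0.4 -3. ] T [-0.42 -0.55 -0.32] w 0.529 q [-0.07   0.173  1.338  0.006  1.673 -0.2  ]
```

View pics/w12.png

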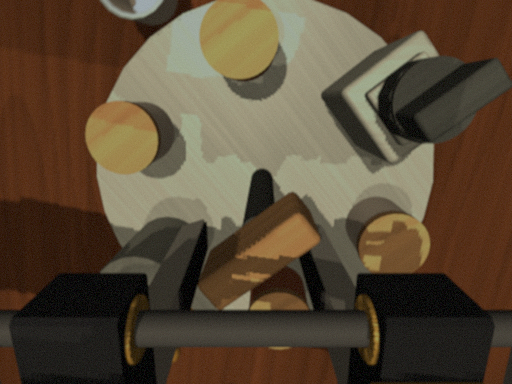

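Request:
drive_tool(steps=[0.06,0,1,-2,-0.17,0.06,0,1,-2,-0.15,0.06,0,1,-2,-0.08])

```text
t: 9.95
eef_pos: [571.8, 19.8, 176.5]
eef_rot: [-1.54, -2.685, 0.024]
force: [0.5, -0.5, -0.2]
gripper_width: 0.53
```

```bash
python3 - <<'E'
from rig import *
from h import *
import cv2
rep(state())
cv2.imwrite("pics/w13.png",capture("wrist")[:,:,::-1])
b=capture("side")[:,:,::-1]
cv2.imwrite("pics/s13.png",cv2.resize(b[140:290,150:350],None,fx=4,fy=4))
E
```

```text
t 9.95 pos [571.8  19.8 176.5] yaw 0.53 z [-0.047  0.01  -0.999] F [ 0.5 -0.5 -0.2] T [-0.02 -0.03 -0.02] w 0.53 q [-0.068  0.18   1.325  0.006  1.685 -0.597]
```

View pics/w13.png

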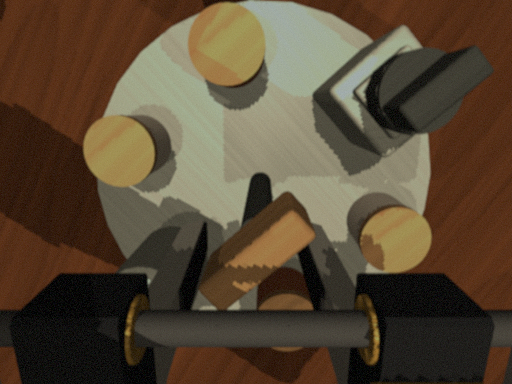

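View pics/s13.png

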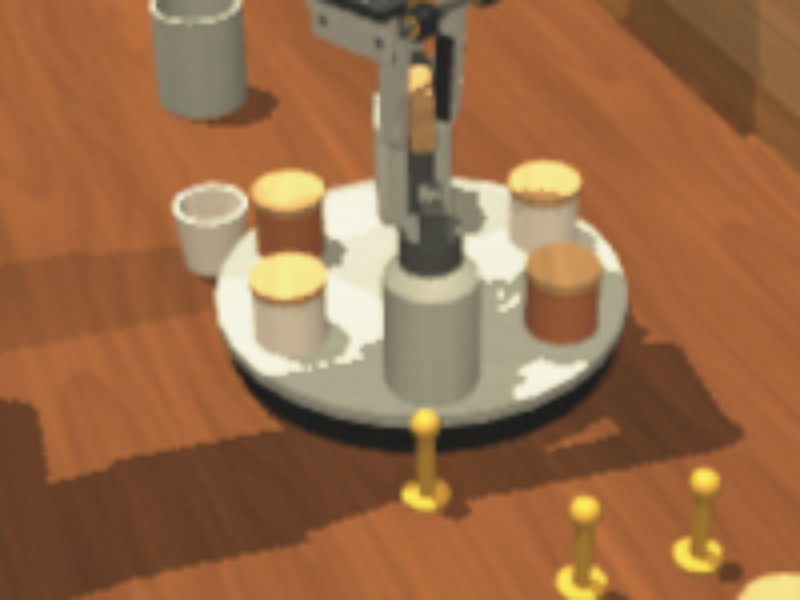

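Request:
drive_tool(steps=[0.06,0,0,0,0.15,0.06,0,0,-25,0,0.06,0,0,-40,0,0.06,0,0,-30,0.15])

```text
t: 10.55
eef_pos: [573.7, 20.3, 267.8]
eef_rot: [-1.957, -2.389, 0.043]
force: [0.2, -0.7, 0.8]
gripper_width: 0.529
```

```bash
python3 - <<'E'
from rig import *
from h import *
s=state();rep(s)
for r in plan(s,[531,-85,270],yaw(s)+.38,5):print(*r)
E
```

```text
t 10.55 pos [573.7  20.3 267.8] yaw 0.199 z [-0.059  0.012 -0.998] F [ 0.2 -0.7  0.8] T [-0.07 -0.04 -0.05] w 0.529 q [-0.068  0.185  1.14   0.009  1.876 -0.264]
-19.0 -12.5 -0.2 0.1158
-20.3 -10.3 -0.2 0.1158
-21.3 -7.9 -0.2 0.1158
-22.1 -5.3 -0.2 0.1158
-22.6 -2.8 -0.2 0.1158
```

Request:
drive_tool(steps=[0,-19,-12.5,-3,0.116,0,-20,-10,-3,0.116,0,-21,-8,-3,0.116,0,-22,-5,-3,0.116,0,-22,-3,-3,0.116,0,0,0,0,0])

```text
t: 11.3
eef_pos: [529.7, -83.6, 285.5]
eef_rot: [-2.605, -1.676, 0.06]
force: [-0.1, -0.2, 0.2]
gripper_width: 0.499
```

```bash
python3 - <<'E'
from rig import *
from h import *
import cv2,pickle
s=state();c=camera_info("wrist");im=capture("wrist");rep(s)
pickle.dump((s,c),open("w14.pkl","wb"))
cv2.imwrite("pics/w14.png",cv2.resize(im[:,:,::-1],(800,600),interpolation=cv2.INTER_CUBIC))
E
```

```text
t 11.3 pos [529.7 -83.6 285.5] yaw -0.428 z [-0.056  0.016 -0.998] F [-0.1 -0.2  0.2] T [-0.07  0.04  0.04] w 0.499 q [-2.630e-01  1.000e-01  1.200e+00  1.000e-03  1.899e+00  1.650e-01]
```

View pics/w14.png

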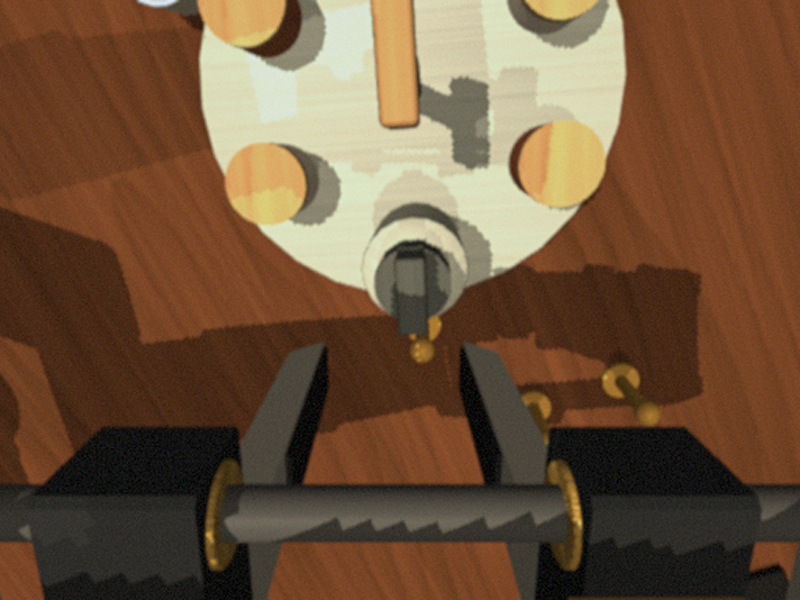

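```bash
python3 - <<'E'
import cv2
im=cv2.imread("pics/w14.png")[180:380,320:520]
cv2.imwrite("pics/w14c.png",cv2.resize(im,(600,600),interpolation=cv2.INTER_CUBIC))
E
```

```text
(no output)
```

View pics/w14c.png

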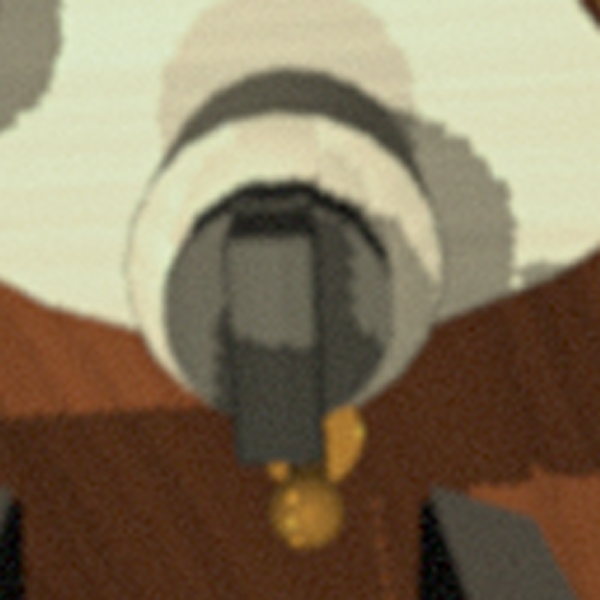

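```bash
python3 - <<'E'
from h import *
import pickle
s,c=pickle.load(open("w14.pkl","rb"))
f=lambda x,y,z:atz(c,(320+x/3)*.64,(180+y/3)*.64,z).round(1)
a=f(273,237,195);b=f(280,463,195);print(a,b,(a+b)/2,np.linalg.norm(a-b),np.arctan2(*(a-b)[1::-1]))
g=lambda u,v,z:atz(c,u*.64,v*.64,z).round(1)
# handle
p=g(399,124,215);q=g(388,0,215);print(p,q,np.arctan2(*(q-p)[1::-1]))
print("post",f(307,513,65))
for r in plan(s,[*((a+b)/2)[:2],235],yaw(s)-(np.arctan2(*(a-b)[1::-1])-np.pi/2),3):print(*r)
E
```

```text
[542. -66. 195.] [ 526.6 -103.7  195. ] [534.3  -84.85 195.  ] 40.72407150568321 1.182994137502114
[564.1  -4.6 215. ] [580.3  42.4 215. ] 1.2388680067922442
post [ 505.9 -161.6   65. ]
0.4 2.5 16.7 -0.0134
0.4 2.5 16.7 -0.0134
0.3 2.5 16.7 -0.0134
```

```bash
python3 - <<'E'
from rig import *
from h import *
s=state()
for r in plan(s,[573,21.5,280],yaw(s)+.37,4):print(*r)
E
```

```text
28.2 -0.9 1.1 -0.0139
28.2 -0.5 1.1 -0.0139
28.2 -0.1 1.1 -0.0139
28.2 0.3 1.1 -0.0139
```

Request:
drive_tool(steps=[-0.2,28,-1,1,-0.014,-0.2,28,0,1,-0.014,-0.2,28,0,1,-0.014,-0.2,28,0,1,-0.014,-0.2,0,0,30,0,-0.2,0,0,20,0])

```text
t: 12.1
eef_pos: [572.8, 32.5, 227.9]
eef_rot: [-2.545, -1.757, 0.053]
force: [-0.5, 0.1, 0.2]
gripper_width: 0.402
```

```bash
python3 - <<'E'
from rig import *
from h import *
import cv2
s=state();rep(s)
for r in plan(s,[573,21.5,184],yaw(s)+.37,2):print(*r)
cv2.imwrite("pics/w15.png",capture("wrist")[:,:,::-1])
E
```

```text
t 12.1 pos [572.8  32.5 227.9] yaw -0.362 z [-0.056  0.021 -0.998] F [-0.5  0.1  0.2] T [-0.05  0.08  0.  ] w 0.402 q [-0.053  0.18   1.224  0.018  1.794  0.313]
-5.1 3.3 21.8 0.0038
-5.1 3.4 21.8 0.0038
```

View pics/w15.png

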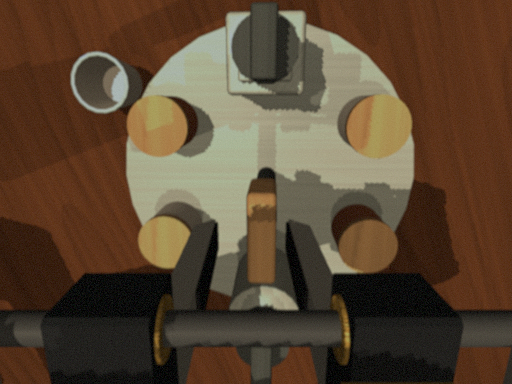

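Request:
drive_tool(steps=[-0.2,-5,4,20,0,-0.2,-5,3.5,22,0,-1,0,0,0,0,-1,0,0,0,0,-1,0,0,0,0,-1,-5,-12,0,0])

```text
t: 12.9
eef_pos: [574.1, 24.5, 182.3]
eef_rot: [-2.555, -1.771, 0.015]
force: [47.8, -2.1, -27.0]
gripper_width: 0.196
```

```bash
python3 - <<'E'
from rig import *
from h import *
rep(state())
E
```

```text
t 12.9 pos [574.1  24.5 182.3] yaw -0.358 z [-0.026  0.021 -0.999] F [ 47.8  -2.1 -27. ] T [-0.61 -9.31 -0.09] w 0.196 q [-0.068  0.167  1.328  0.019  1.674  0.293]
```

Request:
drive_tool(steps=[-1,1,-9,0,0])

```text
t: 13.02
eef_pos: [574.6, 24.4, 182.3]
eef_rot: [-2.573, -1.778, -0.004]
force: [17.3, -13.7, -9.2]
gripper_width: 0.189
```

```bash
python3 - <<'E'
from rig import *
from h import *
rep(state())
E
```

```text
t 13.025 pos [574.6  24.4 182.3] yaw -0.362 z [-0.006  0.013 -1.   ] F [ 17.3 -13.7  -9.2] T [-2.82 -3.43  0.02] w 0.189 q [-0.064  0.153  1.344  0.012  1.651  0.299]
```

Request:
drive_tool(steps=[-0.2,0,0,0,0,-0.2,0,0,0,0,-0.2,0,0,-25,0,-0.2,0,0,-30,0])

```text
t: 13.52
eef_pos: [572.7, 24.9, 238.5]
eef_rot: [-2.569, -1.776, 0.001]
force: [0.3, -0.6, -0.1]
gripper_width: 0.405
```

```bash
python3 - <<'E'
from rig import *
from h import *
s=state();rep(s)
for r in plan(s,[533.5,-85.5,235],yaw(s)+.388,4):print(*r)
E
```

```text
t 13.525 pos [572.7  24.9 238.5] yaw -0.361 z [-0.011  0.015 -1.   ] F [ 0.3 -0.6 -0.1] T [-0.04  0.1   0.05] w 0.405 q [-0.064  0.144  1.244  0.015  1.766  0.299]
-29.3 0.6 0.6 0.0067
-29.3 0.8 0.6 0.0067
-29.3 1.0 0.6 0.0067
-29.3 1.2 0.6 0.0067
```

Request:
drive_tool(steps=[-0.2,-29,0.6,0,0.007,-0.2,-29,0.8,0,0.007,-0.2,-29,1,0,0.007,-0.2,-29,1,0,0.007,-0.2,0,0,0,0])

```text
t: 14.15
eef_pos: [532.2, -83.8, 245.7]
eef_rot: [-2.591, -1.746, -0.011]
force: [1.0, 0.8, -0.6]
gripper_width: 0.399
```

```bash
python3 - <<'E'
from rig import *
from h import *
import cv2
s=state();rep(s)
for r in plan(s,[533.5,-85.5,172],yaw(s)+.388,2):print(*r)
cv2.imwrite("pics/w16.png",capture("wrist")[:,:,::-1])
E
```

```text
t 14.15 pos [532.2 -83.8 245.7] yaw -0.385 z [-0.004  0.018 -1.   ] F [ 1.   0.8 -0.6] T [-0.07  0.1  -0.02] w 0.399 q [-0.272  0.063  1.318  0.017  1.769  0.116]
-1.1 1.3 36.8 0.0015
-1.1 1.3 36.8 0.0015
```

View pics/w16.png

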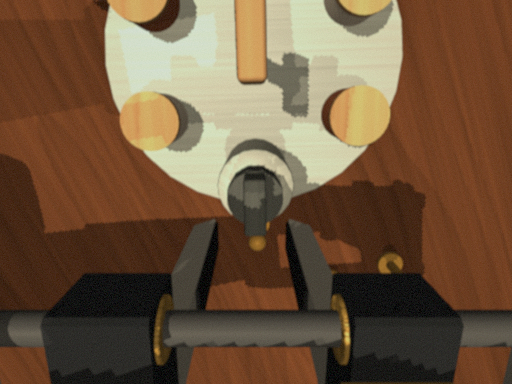

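Request:
drive_tool(steps=[-0.2,-1,1.3,25,0,-0.2,-1,1.3,28,0,-0.2,0,0,16,0])

```text
t: 14.58
eef_pos: [536.0, -80.8, 178.6]
eef_rot: [-2.588, -1.754, -0.021]
force: [0.1, -0.2, 0.3]
gripper_width: 0.398
```

```bash
python3 - <<'E'
from rig import *
from h import *
import cv2
s=state();rep(s)
for r in plan(s,[533.5,-85.5,172],yaw(s)+.388,1):print(*r)
cv2.imwrite("pics/w17.png",capture("wrist")[:,:,::-1])
cv2.imwrite("pics/s17.png",cv2.resize(capture("side")[130:280,170:330,::-1],None,fx=4,fy=4))
E
```

```text
t 14.575 pos [536.  -80.8 178.6] yaw -0.38 z [ 0.003  0.02  -1.   ] F [ 0.1 -0.2  0.3] T [-0.03  0.09  0.01] w 0.398 q [-0.268  0.077  1.435  0.02   1.632  0.113]
-5.4 -0.5 6.5 0.0083
```

View pics/w17.png

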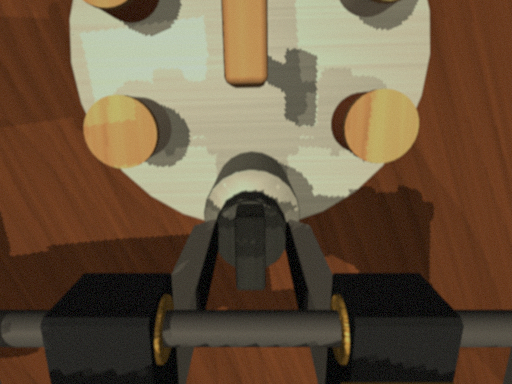

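View pics/s17.png

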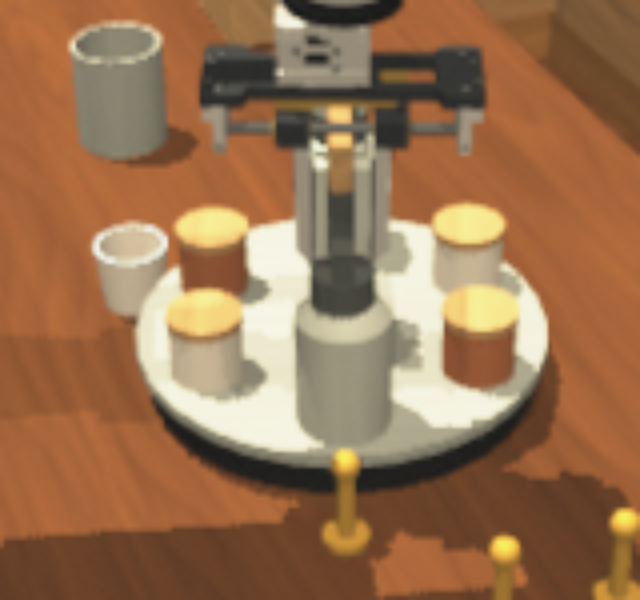

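Request:
drive_tool(steps=[-0.2,-5,-0.5,5,0,-0.5,0,0,0,0.008,-1,0,0,0,0,-1,0,0,0,0,-1,0,0,0,0])

```text
t: 15.3
eef_pos: [534.4, -85.3, 175.8]
eef_rot: [-2.597, -1.744, -0.024]
force: [0.3, 0.4, -1.2]
gripper_width: 0.166
```

```bash
python3 - <<'E'
from rig import *
from h import *
s=state();rep(s)
E
```

```text
t 15.3 pos [534.4 -85.3 175.8] yaw -0.388 z [ 0.005  0.02  -1.   ] F [ 0.3  0.4 -1.2] T [-0.05  0.14  0.01] w 0.166 q [-0.276  0.074  1.444  0.02   1.624  0.112]
```

Request:
drive_tool(steps=[-1,0,0,0,-0.1,-1,0,0,0,-0.1])

```text
t: 15.55
eef_pos: [534.3, -85.4, 175.7]
eef_rot: [-2.405, -2.003, -0.026]
force: [-0.3, 0.6, -1.5]
gripper_width: 0.17
```

```bash
python3 - <<'E'
from rig import *
from h import *
s=state();rep(s)
E
```

```text
t 15.55 pos [534.3 -85.4 175.7] yaw -0.182 z [ 0.005  0.02  -1.   ] F [-0.3  0.6 -1.5] T [-0.07  0.12 -0.03] w 0.17 q [-0.277  0.074  1.444  0.02   1.624 -0.094]
```

Request:
drive_tool(steps=[-1,0,0,0,-0.16,-1,0,0,0,-0.16,-1,0,0,0,-0.16])

```text
t: 15.92
eef_pos: [534.1, -85.2, 175.4]
eef_rot: [-1.841, -2.534, -0.03]
force: [-1.7, 0.9, 0.8]
gripper_width: 0.166
```

```bash
python3 - <<'E'
from rig import *
from h import *
s=state();rep(s)
E
```

```text
t 15.925 pos [534.1 -85.2 175.4] yaw 0.314 z [ 0.004  0.02  -1.   ] F [-1.7  0.9  0.8] T [-0.    0.15  0.08] w 0.166 q [-0.277  0.074  1.444  0.021  1.625 -0.59 ]
```

Request:
drive_tool(steps=[-1,0,0,0,-0.16,-1,0,0,0,-0.16,-1,0,0,0,-0.16,-1,0,0,0,0])

```text
t: 16.42
eef_pos: [533.4, -84.9, 175.5]
eef_rot: [-1.166, -2.911, -0.032]
force: [-0.2, 0.7, 0.2]
gripper_width: 0.166
```

```bash
python3 - <<'E'
from rig import *
from h import *
import cv2
s=state();rep(s)
cv2.imwrite("pics/w18.png",capture("wrist")[:,:,::-1])
E
```

```text
t 16.425 pos [533.4 -84.9 175.5] yaw 0.809 z [ 0.002  0.021 -1.   ] F [-0.2  0.7  0.2] T [-0.06 -0.01 -0.  ] w 0.166 q [-0.277  0.074  1.444  0.021  1.627 -1.084]
```

View pics/w18.png

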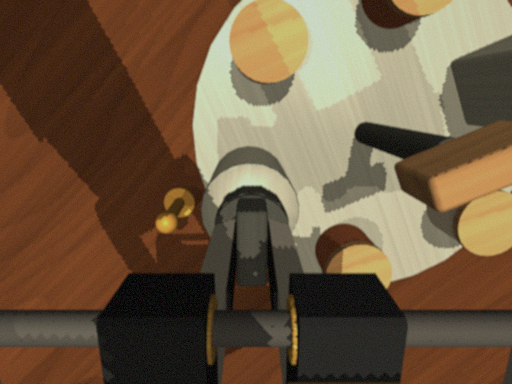

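Request:
drive_tool(steps=[-1,0,0,-6,0,-1,0.1,0.1,-8,0])

```text
t: 16.73
eef_pos: [533.0, -84.9, 189.4]
eef_rot: [-1.171, -2.907, -0.032]
force: [0.0, 0.1, -1.8]
gripper_width: 0.168
```

```bash
python3 - <<'E'
from rig import *
from h import *
s=state();rep(s)
E
```

```text
t 16.725 pos [533.  -84.9 189.4] yaw 0.805 z [ 0.001  0.022 -1.   ] F [ 0.   0.1 -1.8] T [-0.02 -0.02 -0.01] w 0.168 q [-0.277  0.07   1.421  0.021  1.656 -1.08 ]
```

Request:
drive_tool(steps=[-1,0.1,0.1,-12,0,-1,0.2,0.2,-20,0,-1,0.3,0.3,-25,0,-1,0,0,-25,0,-1,0,0,-20,0,-1,0,0,0,0,-1,0,0,0,0])

```text
t: 17.6
eef_pos: [533.7, -86.5, 300.4]
eef_rot: [-1.178, -2.912, -0.034]
force: [-0.2, 0.6, -0.9]
gripper_width: 0.163
```

```bash
python3 - <<'E'
from rig import *
from h import *
import cv2
s=state();rep(s)
cv2.imwrite("pics/w19.png",capture("wrist")[:,:,::-1])
cv2.imwrite("pics/s19.png",cv2.resize(capture("side")[110:280,150:350,::-1],None,fx=3.5,fy=3.5))
cv2.imwrite("pics/t19.png",cv2.resize(capture("top")[140:250,180:340,::-1],None,fx=4,fy=4))
E
```

```text
t 17.6 pos [533.7 -86.5 300.4] yaw 0.802 z [ 0.008  0.02  -1.   ] F [-0.2  0.6 -0.9] T [-0.01 -0.01  0.01] w 0.163 q [-0.28   0.064  1.209  0.022  1.866 -1.075]
```

View pics/w19.png

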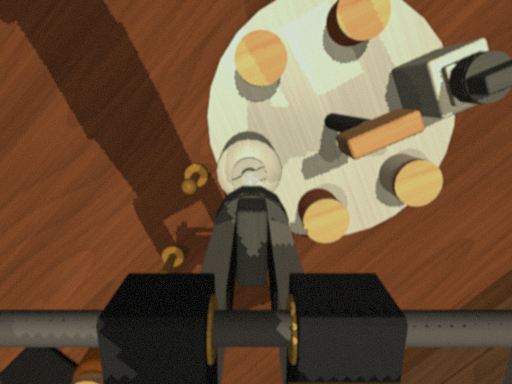

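View pics/s19.png

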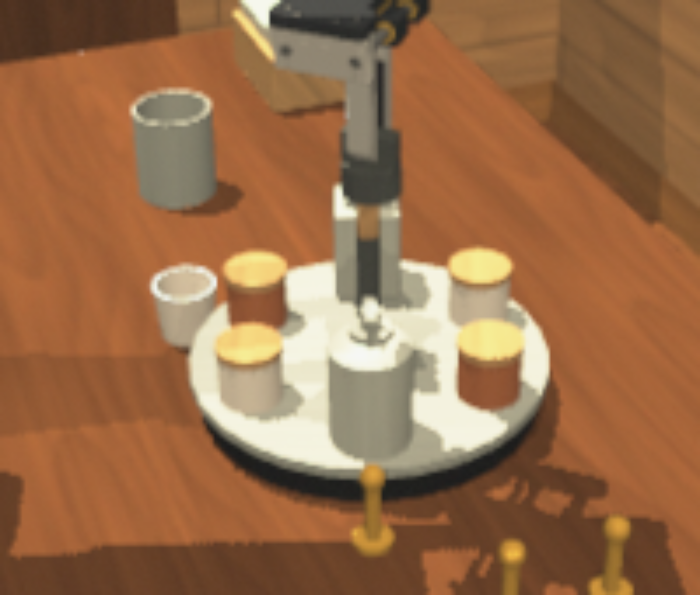

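View pics/t19.png

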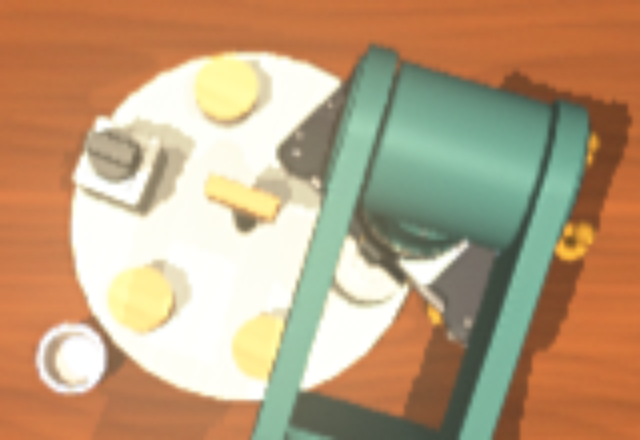

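```bash
python3 - <<'E'
from rig import *
from h import *
c=camera_info("top")
f=lambda x,y,z:atz(c,180+x/4,140+y/4,z)
a=f(207,183,215);b=f(279,210,215)
import math
print(a,b,math.atan2((a-b)[1],(a-b)[0])-.15)
q=f(113,150,195);print("capS",q, math.atan2(q[1]-21.5,q[0]-572)-.15)
E
```

```text
[580.19518661  47.79827826 215.        ] [559.76203481  -9.27773487 215.        ] 1.0770133575981058
capS [608.74096207 124.90046474 195.        ] 1.0793838828741522
```

```bash
python3 - <<'E'
from rig import *
print(close_job())
E
```

```text
the job is handed in; nothing more can be done
None
```

The job is handed in at about 17.8 s: the round flask stands at the brass post and its cap is off and held in the gripper.

**Carousel:** I turned it one click counter-clockwise by the wooden handle. Gripping or pushing one end of the handle did not move it, even at about 0.9–1.2 N m. I had to use the open fingers as a wrench across the bar, and it then clicked over. My last measurement put it at about 1.07 rad against the wanted 1.047, in line with the post within camera accuracy.

**Cap:** The first twist, counter-clockwise, gave freely at under 0.1 N m. I turned it about 1.2 rad and lifted it off without resistance. The last readings:
- **Grip:** opening 0.163, about 15 mm.
- **Height:** cap underside about 10 cm above the flask mouth.
- **Tilt:** tool about 1° off vertical.

**Other things:** In the last pictures the square flask's cap is still on and the cup, jug and tins look in place. I did not look at the jar again at the end. Forces on the wrist reached about 55 N while I used the handle to straighten a tool tilt. That push went through the fingers, not the gripper's body.

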